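Load the dead-weight tester

TASK

Load the dead-weight tester: slide the larger of the two slotted weights in sideways under the shaft's cap from the open front, so that the shaft sits at the closed end of its slot, and set it down flat on the platen and let go. Then lower the taller of the two rings over the cap until it rests flat on that weight before you let it go. Leave the other weight, the other ring, the hand gauge and the screwdriver where they lie.

Things in the scene. Friction and masses are not known exactly. Their poses are not given: they have to be found in the camera images.
- tester: Dead-weight tester, fixed. Origin at table level on the shaft axis, z up. Base plate 25 high over x -60..140, y -70..70 (mm, own axes); on it a column, radius 20, carries the platen. A bar guard (posts at x 62, y -45 and 45, crossbar 115 above the table, bar radius 5) closes the back, so weights go in from the open front, moving along its +x. Behind it a dial and a knob, under 65 high
- platen (a point): Centre of the top face of the tester's round platen (radius 26, 6 thick, top face 90 mm above the table), on the axis of the upright steel shaft of radius 5 that rises from it; axes as the tester's
- cap_top (a point): Top centre of the round cap on the shaft, 42 mm above the platen. The cap has radius 12, bevelled to 8 at its top; its underside is 34 mm above the platen; axes as the tester's
- big_weight: Larger slotted weight, plain steel, flat on the table: 64 long (x), 60 wide (y), 20 high (z), 0.45 kg. A slot 16 wide, cut through its height, runs from the middle of its +x end to a flat closed end at x -8. Origin on the underside, middle of the 64 x 60 outline: when home, the shaft stands at the origin or up to 3 mm towards -x. Grip it across its y faces
- tall_ring: The taller ring, plain steel: outer diameter 56, hole diameter 28, 22 high, about 0.3 kg, lying flat on the table; origin at the centre of its underside, z along its axis
- small_weight: The smaller slotted weight, steel, 44 x 40 x 20, slot 8 wide: not to be moved. Origin at the centre of its underside
- flat_ring: The flat ring, steel, outer diameter 60, hole 38, 8 high: not to be moved. Origin at the centre of its underside
- pocket_gauge: Round black hand-held pressure gauge with white face, diameter 64, 24 high, with a short steel stem along its x out to 55: not to be moved. Origin at the centre of its underside
- screwdriver: Screwdriver with blue handle lying along its x, about 200 long: not to be moved
Not all that is in view belongs to the job. What is shaped like the big_weight but turquoise or yellow is not meant.

How it is judged:
By the outcome, as a careful person would: the job done as asked, in the order asked, and still so for the second after the job is handed in, with the robot touching nothing.
It also fails if it takes over 69 s, if anything falls off the work surface, if the arm or the gripper's body presses on something with over 40 N, if the wrist force passes 120 N, or if a joint passes its speed limit or range.

ROBOT

A 6-joint arm with a two-finger parallel gripper is mounted at the origin on the work surface. World frame = base frame: x ahead of the robot, y to its left, z up, the work surface at z = 0. Lengths are in m, angles in degrees, forces in N, time in s.
With the tool pointing down it reaches from about 0.3 to 0.85 m from the base axis. Payload 4.2 kg.
Tool frame: the origin (TCP) lies where the fingers leave the gripper's body, on its centre line; the fingertips stand 78 mm ahead of it and the grasp point (between the pads) lies 60 mm ahead of it; z points along the fingers, y is the line along which they close (so a half turn about z gives the same grasp; the last joint's range is limited). The gripper opens to 91 mm and grips with 3 to 60 N. Pads are 32 mm wide; open, the fingers measure 118 mm over their backs; the gripper's body (76 mm by 178 mm) begins 60 mm behind the grasp point.
Start: joints at [-74.255, 18.312, 89.639, -0, 72.044, -1.146], TCP at [0.167, -0.55, 0.292] pointing down, gripper open.
Joint ranges: [-177.97, 177.97], [-48.28, 115.42], [12.27, 149.76], [-77.06, 257.06], [2.81, 150.46], [-146.56, 146.56]. Speed limits (degrees/s): [147.25, 147.25, 180, 180, 180, 180].

INTERFACE

Orientations are given as [roll, pitch, yaw] about the fixed x, y, z axes, in that order (R = Rz(yaw) Ry(pitch) Rx(roll)).
In Python, from plant import arm gives the robot as it stands. Calls block until the motion is done:
- arm.movep(position, orientation): joint-space move of the TCP to a pose.
- arm.servo_line(position, v=0.15, frame=None, stop_force=None): straight line of the TCP; frame=None keeps the orientation; v is the mean speed in m/s. With stop_force (N) it stops when the force on the tool has changed by that much, and returns True; else False.
- arm.move_j(angles): joint-space move.
- arm.command_gripper(opening, effort=None): opening from 0.0 (shut) to 1.0 (fully open); effort is the grip in N (None keeps the last); returns when the fingers have stopped.
- arm.pause(seconds).
- arm.solve_ik(position, orientation): joint angles nearest the present ones, or None.
- arm.get_obs(): the state.
- arm.get_image(name): name is "scene" or "top" or "wrist"; returns the picture (420x560x3 uint8, red, green, blue); there is no depth.
- arm.camera_params(name): a dict with "fx", "fy", "cx", "cy" (pixels), "view" (4x4, takes a point from world to camera coordinates). Camera axes: x right, y up, looking along -z (the intrinsics and any distortion apply to the point x, -y, -z); pixel columns grow to the right and rows downward; lengths in m; the calibration is good to about 2 mm. The wrist camera is an equidistant fisheye: a pixel r from the principal point sees the ray r / f radians off the axis. A picture is of the moment at which its call begins: read the wrist's pose just before it. camera_params takes no time and is no camera call; for the wrist camera it gives the pose at the moment of the call.
A pose or a line that the arm cannot do raises arm.Unreachable and nothing moves.
- arm.job_done(): hands the job in; it is judged then, once.
The state is a dict: "clock": time; "qpos": joint angles; "joint_velocities": joint speeds; "joint_efforts": joint torques, N m; "position": TCP position; "ee_rot": TCP orientation; "contact_force": force on the tool from outside, world axes, zero at the start; "torque": the same for the moment, N m; "finger_gap": opening from 0.0 (shut) to 1.0 (fully open); "gripper_force": force on a finger pad.
Only numpy, scipy, OpenCV 4.12 (cv2) and the standard library are available. Lean on these libraries where they do the work, as an engineer would, in place of code of your own. Each camera call takes 0.05 s, during which the arm holds its last target. There are 200 camera calls.

## Working session

There is one attempt and no reset: what is moved stays moved. The work goes in short steps, each a Python script; the robot and the scene stay as the last script left them, time stands still between calls to the robot, and variables do not carry over. Pictures are saved under pics/ and viewed, at most 10 in all, crops included, and the job is handed in when it is done.

```bash
mkdir -p pics; ls; python3 - <<'E'
from plant import arm
import cv2,numpy as np
np.set_printoptions(precision=4,suppress=True)
for n in ["top","scene"]:
    im=arm.get_image(n); cv2.imwrite(f"pics/{n}0.png",im[:,:,::-1]); p=arm.camera_params(n); print(n,p)
o=arm.get_obs(); print(o["clock"],o["ee_rot"],o["finger_gap"])
E
```

```text
pics
top {'fx': 543.0192252662717, 'fy': 543.0192252662717, 'cx': 280.77447205735575, 'cy': 211.2500267956981, 'view': array([[ 0.0269, -0.9996, -0.0096, -0.0795],
       [ 0.9953,  0.0259,  0.093 , -0.4757],
       [-0.0927, -0.0121,  0.9956, -1.5048],
       [ 0.    ,  0.    ,  0.    ,  1.    ]])}
scene {'fx': 379.04549233477564, 'fy': 379.04549233477564, 'cx': 277.0568102378237, 'cy': 208.97930610216056, 'view': array([[-0.6546,  0.756 ,  0.0076,  0.3762],
       [-0.5969, -0.5229,  0.6085,  0.165 ],
       [ 0.464 ,  0.3938,  0.7935, -1.1223],
       [ 0.    ,  0.    ,  0.    ,  1.    ]])}
0.1 [-179.9103    0.001    16.8899] 1.0016672110305458
```

View pics/top0.png

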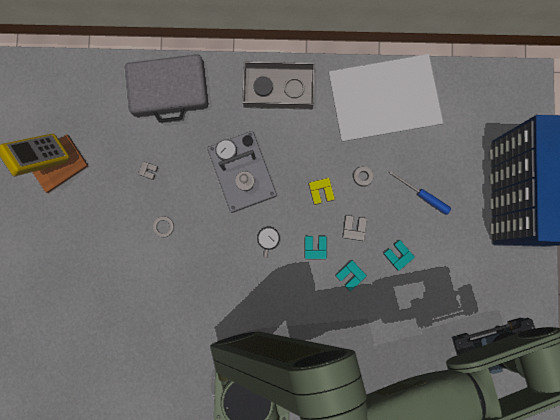

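View pics/scene0.png

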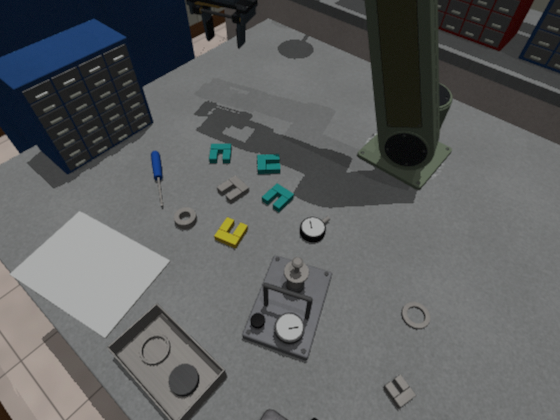

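The top view shows the tester at (243,172) with its guard on the far (+x) side, so the front faces the robot. Candidates:
- **Slotted weights:** grey (355,227) and grey (148,170); turquoise (316,247), (351,273), (399,254) and yellow (321,190).
- **Rings:** (363,176), narrow-holed and thick, and (163,227), thin with a wide hole. The one in the tray at (294,88) doesn't count.

The larger grey weight (355,227) and the narrow-holed ring (363,176) fit the description. Next I'll take wrist views, including a crop to confirm this.

```bash
cat > h.py <<'E'
from plant import arm
import cv2,numpy as np,json
np.set_printoptions(precision=4,suppress=True)
def ray(p,px,fish):
    """camera centre and world unit rays for pixels (N,2)"""
    px=np.atleast_2d(np.float64(px)); V=np.array(p["view"]); R,t=V[:3,:3],V[:3,3]
    u=(px[:,0]-p["cx"])/p["fx"]; v=(px[:,1]-p["cy"])/p["fy"]
    if fish:
        r=np.hypot(u,v)+1e-12; d=np.c_[u/r*np.sin(r),-v/r*np.sin(r),-np.cos(r)]
    else: d=np.c_[u,-v,-np.ones_like(u)]
    d=d@R; return -R.T@t,d/np.linalg.norm(d,axis=1)[:,None]
def plane(p,px,z,fish=False):
    c,d=ray(p,px,fish); return (c+d*((z-c[2])/d[:,2])[:,None])[:,:2]
def tri(views):
    """views: list of (p,pixel,fish) -> point, residual"""
    A=np.zeros((3,3));b=np.zeros(3);L=[]
    for p,px,f in views:
        c,d=ray(p,px,f); P=np.eye(3)-np.outer(d[0],d[0]); A+=P;b+=P@c;L.append((P,c))
    x=np.linalg.solve(A,b); return x,max(np.linalg.norm(P@(x-c)) for P,c in L)
def project(p,X,fish=True):
    V=np.array(p["view"]); c=np.atleast_2d(X)@V[:3,:3].T+V[:3,3]; x,y,z=c[:,0],-c[:,1],-c[:,2]
    if fish:
        r=np.hypot(x,y)+1e-12; k=np.arctan2(r,z)/r
    else: k=1/z
    return np.c_[p["cx"]+p["fx"]*x*k,p["cy"]+p["fy"]*y*k]
def snap(name):
    p=arm.camera_params("wrist"); im=arm.get_image("wrist")
    cv2.imwrite(f"pics/{name}.png",im[:,:,::-1]); json.dump({k:np.array(v).tolist() for k,v in p.items()},open(f"pics/{name}.json","w"))
    return p,im
def load(name):
    return json.load(open(f"pics/{name}.json")),cv2.imread(f"pics/{name}.png")
E
python3 - <<'E'
from h import *
p=arm.camera_params("top")
for n,px,z in [("big",(355,227),.02),("tring",(363,176),.02),("cap",(244,180),.13),("guard",(238,158),.115),("platecorner",[(208,148),(256,131),(276,196),(231,211)],.025)]: print(n,plane(p,px,z))
o=arm.get_obs();T=o["position"];w=arm.camera_params("wrist");V=w["view"];print({k:w[k] for k in w if k!="view"},"cam-tcp",-V[:3,:3].T@V[:3,3]-T,"axis",-V[2,:3],"up",V[1,:3])
for k,(x,y) in enumerate([(.47,-.22),(.43,-.08)]):
    arm.movep([x,y,.33],[180,0,0]); arm.pause(.3); snap(f"w{k}")
print(arm.get_obs()["clock"],arm.get_obs()["qpos"])
a=cv2.imread("pics/w0.png");b=cv2.imread("pics/w1.png")
im=cv2.imread("pics/top0.png")
cv2.imwrite("pics/crop0.png",cv2.resize(im[130:270,130:400],None,fx=2.9,fy=2.9,interpolation=cv2.INTER_CUBIC))
cv2.imwrite("pics/ww.png",cv2.resize(np.vstack([a,b]),(448,600)) if 0 else np.hstack([cv2.resize(a,(400,300)),cv2.resize(b,(400,300))]))
E
```

```text
big [[ 0.4389 -0.2761]]
tring [[ 0.5839 -0.2966]]
cap [[0.5474 0.0306]]
guard [[0.6084 0.0498]]
platecorner [[ 0.6523  0.1445]
 [ 0.7047  0.0097]
 [ 0.52   -0.0524]
 [ 0.4744  0.0728]]
{'fx': 325.19226210127806, 'fy': 325.19226210127806, 'cx': 277.89496447757057, 'cy': 206.68975918410044} cam-tcp [0.0732 0.0223 0.0935] axis [-0.2606 -0.0767 -0.9624] up [ 0.9209  0.2796 -0.2717]
3.0833 [-12.1259   4.391  102.1997  -0.0033  73.4309  77.9489]
```

View pics/crop0.png

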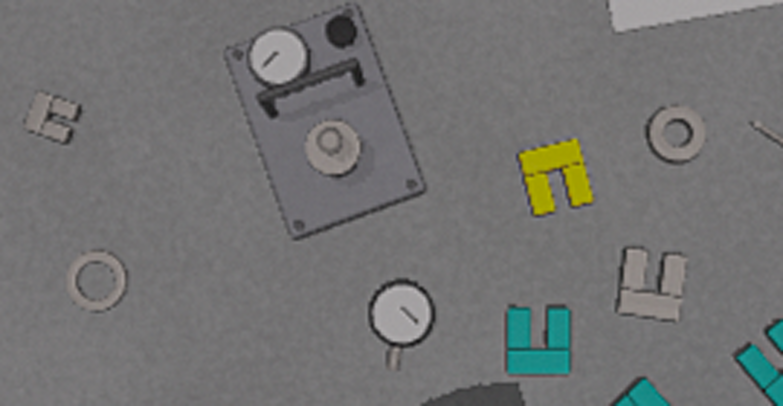

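View pics/w0.png

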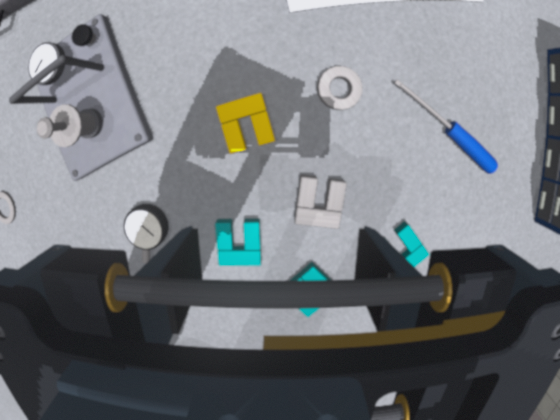

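View pics/w1.png

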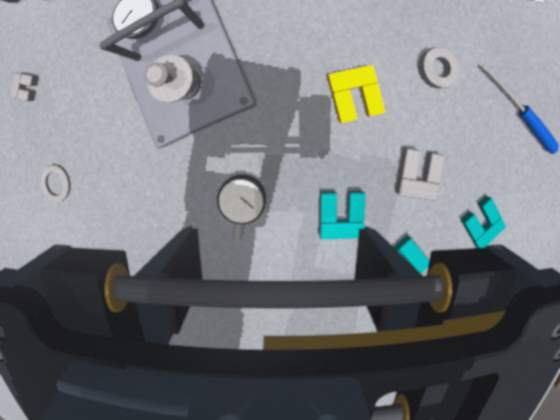

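The crop confirms the choice: the grey weight (355,227 in the top view) is the larger steel one and opens to +x. The ring at (363,176) is the thick, narrow-holed one. Wrist views w0 and w1 show both of these, plus the tester cap. Next I'll take closer pairs for triangulation.

```bash
python3 - <<'E'
from h import *
for k,(x,y,z) in {"a":(.44,-.33,.24),"b":(.44,-.24,.24),"c":(.45,-.02,.34),"d":(.45,.08,.34)}.items():
    arm.movep([x,y,z],[180,0,0]); arm.pause(.25); snap(k)
print(arm.get_obs()["clock"])
t=[]
for n,X in [("a",(.439,-.276,.02)),("b",(.439,-.276,.02)),("c",(.55,.03,.13)),("d",(.55,.03,.13)),("a",(.584,-.297,.02)),("b",(.584,-.297,.02))]:
    p,im=load(n); u=np.int32(project(p,X)[0]); h=65 
    x0=max(0,u[0]-h);y0=max(0,u[1]-h); c=im[y0:y0+2*h,x0:x0+2*h]; print(n,u,"crop origin",x0,y0,c.shape)
    t.append(cv2.resize(cv2.copyMakeBorder(c,0,2*h-c.shape[0],0,2*h-c.shape[1],0),(260,260),interpolation=cv2.INTER_CUBIC))
cv2.imwrite("pics/mos1.png",np.vstack([np.hstack(t[:3]),np.hstack([t[4],t[5],t[3]])]))
E
```

```text
7.2083
a [225 196] crop origin 160 131 (130, 130, 3)
b [313 196] crop origin 248 131 (130, 130, 3)
c [222  92] crop origin 157 27 (130, 130, 3)
d [331  92] crop origin 266 27 (130, 130, 3)
a [244  49] crop origin 179 0 (130, 130, 3)
b [336  49] crop origin 271 0 (130, 130, 3)
```

View pics/mos1.png

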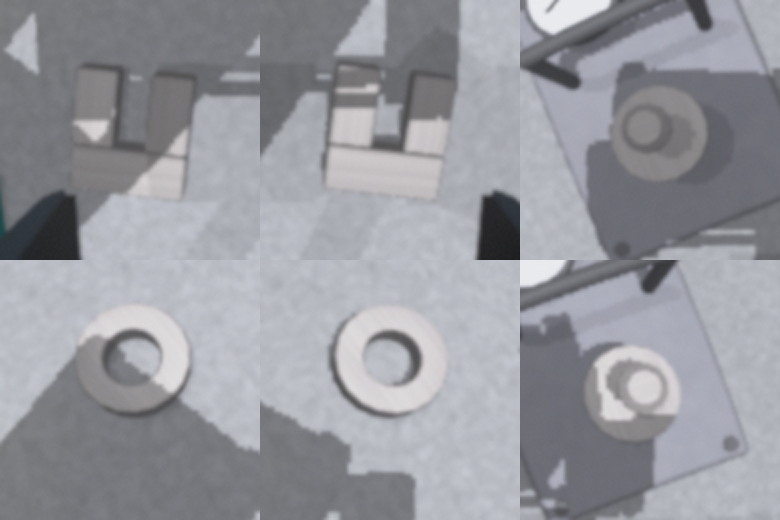

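The mosaic shows the weight's corners, the ring and the cap clearly. I read these pixels from it, refine the corners to sub-pixel, and triangulate.

```bash
cat > m.py <<'E'
from h import *
I={n:load(n) for n in "abcd"}
def px(n,m,tile,org,sub=False):
    q=(np.float64(m)-np.float64(tile)+.5)/2-.5+np.float64(org)
    if sub:
        g=cv2.cvtColor(I[n][1],cv2.COLOR_BGR2GRAY); r=cv2.cornerSubPix(g,np.float32(q).reshape(1,1,2),(2,2),(-1,-1),(3,20,.01)).reshape(2)
        if np.linalg.norm(r-q)<1.5: q=np.float64(r)
    return q
A=dict(lf=(74,188),rf=(183,199),lo=(78,66),ro=(196,77),si=(150,150))
B=dict(lf=(326,186),rf=(439,199),lo=(337,66),ro=(455,77),si=(405,150))
P={}
for k in A:
    a=px("a",A[k],(0,0),(160,131),True);b=px("b",B[k],(260,0),(248,131),True)
    P[k],r=tri([(I["a"][0],a,1),(I["b"][0],b,1)]); print(k,P[k],r)
print("ring",*tri([(I["a"][0],px("a",(134,358),(0,260),(179,0)),1),(I["b"][0],px("b",(391,359),(260,260),(271,0)),1)]))
for n,c,d in [("cap",(642,126),(644,387)),("platen",(660,133),(632,392))]:
    print(n,*tri([(I["c"][0],px("c",c,(520,0),(157,27)),1),(I["d"][0],px("d",d,(520,260),(266,27)),1)]))
# automatic checks: ring via warm mask at z=.022; plate edges by LSD
for n in "ab":
    p,im=I[n]; f=im.astype(float)+1; rb=cv2.GaussianBlur(f[:,:,2]/f[:,:,0],(3,3),0); m=np.uint8(rb>.985)*255
    for c in cv2.findContours(m,cv2.RETR_LIST,cv2.CHAIN_APPROX_NONE)[0]:
        if cv2.contourArea(c)>250:
            x=np.float32(plane(p,c.reshape(-1,2),.02,True)*1000); (cx,cy),(w,h),t=cv2.minAreaRect(x)
            if w<90 and h<90: print(n,"rect",np.array([cx,cy,w,h,t]),"circ",np.round(cv2.fitEllipse(x)[0],1))
for n in "cd":
    p,im=I[n]; g=cv2.cvtColor(im,cv2.COLOR_BGR2GRAY)
    L=cv2.createLineSegmentDetector().detect(g)[0].reshape(-1,4)
    for l in L:
        q=plane(p,l.reshape(2,2),.025,True); v=q[1]-q[0]; ln=np.linalg.norm(v); t=np.degrees(np.arctan2(v[1],v[0]))%90
        if ln>.045 and 10<t<30 and q[:,0].min()>.4: print(n,"line",q.ravel(),ln,t)
E
python3 m.py
```

```text
lf [ 0.4084 -0.2435  0.0173] 0.0006436044870966478
rf [ 0.4036 -0.3016  0.0222] 0.00024155020866417767
lo [ 0.4706 -0.2492  0.0149] 7.3195198180273e-05
ro [ 0.4653 -0.3086  0.0131] 1.9653218971726703e-05
si [ 0.427  -0.2842  0.0125] 0.00014668886604786977
ring [ 0.5857 -0.2975  0.0153] 5.266404990174941e-05
cap [0.5523 0.0339 0.135 ] 0.0003506959475483274
platen [0.5529 0.0331 0.0872] 0.000237101437593437
a rect [ 103.7544 -525.8669   88.299    23.8117   28.9469] circ [ 106.9 -524.1]
a rect [ 325.0364 -528.2289   81.8933   37.2942   13.9245] circ [ 324.6 -527.6]
a rect [ 324.117  -129.7989   36.0496   79.6061   78.0156] circ [ 323.7 -129.9]
a rect [ 438.301  -275.1503   59.7575   64.7657   83.0871] circ [ 437.2 -275.1]
a rect [ 539.0565 -182.3944   70.7288   70.7039   15.8354] circ [ 540.4 -181.5]
a rect [ 583.8074 -297.4579   25.5734   28.2039   45.759 ] circ [ 583.7 -297.6]
a rect [ 584.9782 -297.0739   54.1104   54.9477   88.7625] circ [ 584.7 -297.2]
b rect [ 102.8605 -436.3067   87.2665   23.1115   28.7807] circ [ 106.4 -434.6]
b rect [ 324.5065 -439.7302   81.2818   37.1674   1
[... 1514 characters left out ...]
0375
d line [0.6379 0.0592 0.6602 0.004 ] 0.05945050977235719 21.99863865029492
d line [ 0.5642 -0.1317  0.5787 -0.1808] 0.0511992512066882 16.403433445892887
d line [ 0.6808 -0.2226  0.7143 -0.389 ] 0.16975043350966215 11.357829068340848
d line [ 0.5206 -0.0491  0.4969  0.0094] 0.06311280089342199 22.052008317551554
d line [0.5992 0.1287 0.6505 0.1494] 0.05538078650325317 21.990594620578516
d line [0.6538 0.1461 0.599  0.1239] 0.05913079916532126 22.1256754425672
d line [ 0.6414 -0.007   0.5462 -0.0451] 0.10251762248248775 21.849734647361316
d line [0.6161 0.0912 0.6457 0.0166] 0.08019638395149188 21.685585505820953
d line [0.5    0.089  0.5912 0.125 ] 0.09806706599512728 21.593717295594278
```

Measured values:

| Item | Position (m) | Yaw | Check |
|---|---|---|---|
| Weight | (.4375, −.275) | about −6° | top about .017 |
| Ring | (.5847, −.297) | – | – |
| Shaft axis | (.5526, .0335) | 22° (tester) | platen .087, cap .135 |

These agree with the stated sizes. Next: grasp the weight and go to the pre-insert pose.

```bash
cat >> h.py <<'E'
AX=np.array([.5526,.0335]); YAW=22.0
U=np.array([np.cos(np.radians(YAW)),np.sin(np.radians(YAW))]); W=np.array([-U[1],U[0]])
def T(x,y=0.,z=.3): return [*(AX+x*U+y*W),z]
def st(m=""):
    o=arm.get_obs(); print(m,"t",o["clock"],"pos",o["position"],"rpy",o["ee_rot"],"gap mm",o["finger_gap"]*91,"F",o["contact_force"],"grip",o["gripper_force"])
E
python3 - <<'E'
from h import *
arm.movep([.4375,-.275,.17],[180,0,-6]); st()
print(arm.servo_line([.4375,-.275,.081],v=.12,stop_force=15)); st("down")
arm.command_gripper(.3,45); st("grip")
arm.servo_line([.4375,-.275,.25],v=.2); st("lift")
arm.movep(T(-.080,0,.25),[180,0,YAW])
arm.servo_line(T(-.080,0,.178),v=.15); arm.pause(.2); st("pre"); snap("e")
E
```

```text
t 8.675 pos [ 0.4381 -0.2745  0.1705] rpy [179.9901  -0.0606  -5.953 ] gap mm 90.86413868683235 F [-0.598   0.5389  0.6629] grip 0.0
False
down t 9.5667 pos [ 0.438  -0.2751  0.0816] rpy [179.9648  -0.0703  -5.9801] gap mm 91.06430230768473 F [ 0.5415 -0.1152  0.294 ] grip 0.0
grip t 10.15 pos [ 0.4376 -0.2751  0.0813] rpy [179.982   -0.0199  -5.9914] gap mm 59.87573667059125 F [-1.2554 -0.5313  1.8961] grip 44.86593872308731
lift t 11.1417 pos [ 0.4367 -0.2744  0.2484] rpy [-179.9033    0.1849   -5.9977] gap mm 59.93438093721667 F [-0.4182  0.147  -4.1683] grip 44.86880958080292
pre t 13.0667 pos [0.4791 0.0034 0.1791] rpy [179.9418  -0.1318  21.9881] gap mm 59.3033763071636 F [-0.5949  0.2025 -4.3299] grip 44.86889809370041
```

View pics/e.png

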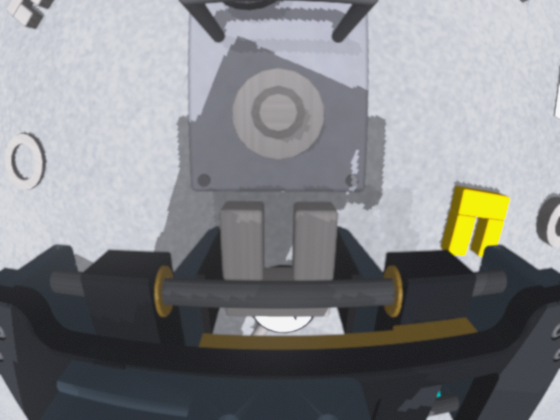

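The held weight's slot (column about 279) lines up with the cap (278,113), and the weight is square to the plate. Next: slide it in until the closed end touches the shaft.

```bash
python3 - <<'E'
from h import *
def tx(): 
    q=arm.get_obs()["position"]; d=q[:2]-AX; return np.array([d@U,d@W,q[2]-.081])*1000
print(arm.servo_line(T(-.012,0,.178),v=.06,stop_force=12),tx())
print(arm.servo_line(T(.008,0,.178),v=.025,stop_force=7),tx()); st("in")
x=tx()[0]/1000-.001
arm.servo_line(T(x,0,.178),v=.03); st("back"); print(tx())
print(arm.servo_line(T(x,0,.165),v=.02,stop_force=5),tx()); st("set"); snap("f")
E
```

```text
False [-12.4389   0.0505  96.9822]
True [ 2.9361  0.3381 95.4946]
in t 15.0583 pos [0.5552 0.0349 0.1765] rpy [-179.9308    0.4306   22.0513] gap mm 59.50271997038789 F [-0.5934  0.1965 -5.2358] grip 44.86875504255295
back t 15.3083 pos [0.5544 0.0342 0.1778] rpy [-179.8931    0.5325   22.0329] gap mm 59.725026567978546 F [ 0.3663  0.9444 -5.1686] grip 44.868928492069244
[ 1.9356 -0.002  96.8287]
True [ 1.9592 -0.024  90.2845]
set t 15.7417 pos [0.5544 0.0342 0.1713] rpy [-179.908     0.5124   22.0344] gap mm 59.667189994909066 F [-0.294  -0.0549  4.5585] grip 44.902806043864985
```

Contact came at +2.94 mm against the expected +3, and the weight seated at 90.3 mm. Next: release, then grasp the ring and bring it above the cap for a check.

```bash
python3 - <<'E'
from h import *
arm.command_gripper(.95); st("open")
q=arm.get_obs()["position"]; arm.servo_line([q[0],q[1],.27],v=.2)
R=[.585,-.2972]
arm.movep([*R,.2],[180,0,YAW]); arm.command_gripper(.78)
print(arm.servo_line([*R,.083],v=.12,stop_force=15)); st("down")
arm.command_gripper(.3,35); st("grip")
arm.servo_line([*R,.27],v=.2); st("lift")
arm.movep(T(-.1,0,.27),[180,0,YAW]); arm.pause(.2); st("A"); snap("g1")
arm.movep(T(0,0,.27),[180,0,YAW]); arm.pause(.2); st("B"); snap("g2")
a=[cv2.resize(load(n)[1][0:330,100:460],(400,367)) for n in ("g1","g2")]
cv2.imwrite("pics/g.png",np.hstack(a))
E
```

```text
open t 16.3833 pos [0.5532 0.0342 0.1696] rpy [-179.8271    0.7406   22.0402] gap mm 86.52881552161922 F [-0.4493 -0.2138 -0.1224] grip 0.0
False
down t 19.8917 pos [ 0.5855 -0.2975  0.0838] rpy [179.9245  -0.0638  21.9962] gap mm 70.69295304895701 F [-0.3572  0.2143  0.8976] grip 0.0
grip t 20.2833 pos [ 0.5853 -0.2973  0.0838] rpy [179.946   -0.0475  22.0036] gap mm 55.326928262542054 F [-0.4034  0.7591  4.5358] grip 35.001172218471766
lift t 21.3667 pos [ 0.5844 -0.2969  0.2682] rpy [-179.8524    0.1252   22.    ] gap mm 55.67986034150487 F [ 0.3431 -0.0359 -3.2579] grip 34.999372037127614
A t 22.7833 pos [ 0.4606 -0.0047  0.2699] rpy [179.9923   0.0005  21.9203] gap mm 55.53233432145954 F [-0.9278  0.2995 -2.3608] grip 34.99929764773697
B t 23.5167 pos [0.5518 0.033  0.2701] rpy [-179.9952    0.0281   21.9642] gap mm 55.4146155887746 F [-0.4654 -0.0147 -2.2291] grip 34.999436074867845
```

View pics/g.png

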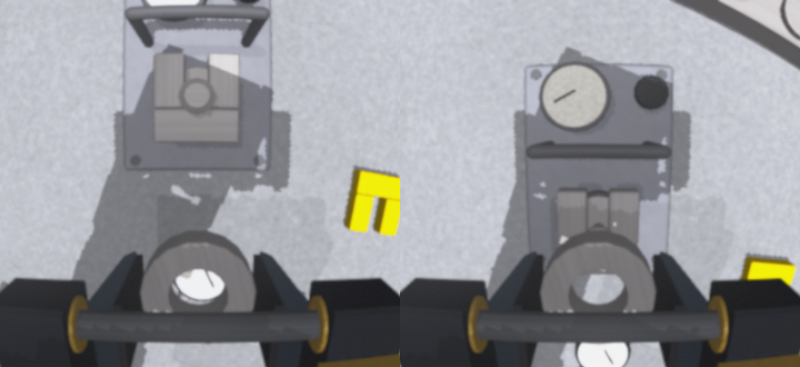

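The weight is home: the cap sits at the slot end (197,95 in the left tile) and the weight is square. Next I'll check how the ring is centred in the hand, using its rims.

```bash
python3 - <<'E'
from h import *
p,im=load("g2"); o=arm.get_obs(); t=np.array([.5518,.033])
g=cv2.GaussianBlur(cv2.cvtColor(im,cv2.COLOR_BGR2GRAY),(3,3),0).astype(int)
print("tcp",project(p,[*t,.209]),"pred rims",[project(p,[*(t+d*U),.209])[0] for d in(.028,.014)], [project(p,[*(t+d*W),.209])[0] for d in (.014,-.014)])
c=int(round(project(p,[*(t+.02*U),.209])[0][0])); print("col",c,[(r,g[r,c-1:c+2].sum()//3) for r in range(203,262)])
def loc(u):
    q=plane(p,u,.209,True)-t; return np.c_[q@U,q@W]*1000
print(loc([(c,r) for r in (222,244)]))
p1,_=load("g1"); print("cap axis g1",plane(p1,[(197/1.1111+100,95/1.112)],.132,True)-AX)
E
```

```text
tcp [[278.7737 266.5988]] pred rims [array([278.7533, 216.0174]), array([278.7656, 242.1016])] [array([252.2769, 266.4988]), array([305.2636, 266.4355])]
col 279 [(203, np.int64(88)), (204, np.int64(95)), (205, np.int64(101)), (206, np.int64(101)), (207, np.int64(94)), (208, np.int64(87)), (209, np.int64(83)), (210, np.int64(82)), (211, np.int64(82)), (212, np.int64(83)), (213, np.int64(83)), (214, np.int64(83)), (215, np.int64(84)), (216, np.int64(88)), (217, np.int64(97)), (218, np.int64(114)), (219, np.int64(128)), (220, np.int64(133)), (221, np.int64(130)), (222, np.int64(125)), (223, np.int64(122)), (224, np.int64(120)), (225, np.int64(120)), (226, np.int64(120)), (227, np.int64(120)), (228, np.int64(119)), (229, np.int64(119)), (230, np.int64(119)), (231, np.int64(118)), (232, np.int64(118)), (233, np.int64(118)), (234, np.int64(118)), (235, np.int64(117)), (236, np.int64(117)), (237, np.int64(117)), (238, np.int64(117)), (239, np.int64(117)), (240, np.int64(118)), (241, np.int64(121)), (242, np.int64(123)), (243, np.int64(121)), (244, np.int64(120)), (245, np.int64(128)), (246, np.int64(150)), (247, np.int64(175)), (248, np.int64(190)), (249, np.int64(195)), (250, np.int64(196)), (251, np.int64(196)), (252, np.int64(196)), (253, np.int64(196)), (254, np.int64(196)), (255, np.int64(195)), (256, np.int64(195)), (257, np.int64(195)), (258, np.int64(195)), (259, np.int64(195)), (260, np.int64(194)), (261, np.int64(192))]
[[24.8581 -0.122 ]
 [12.9476 -0.1198]]
cap axis g1 [[-0.0003 -0.0005]]
```

The rims show the ring about 1 mm back in the hand. I'll correct for that and lower it guardedly. Expected touchdown on the weight is at TCP z of about .194; a stop near .215 would mean it is on the cap.

```bash
python3 - <<'E'
from h import *
d=.0008
arm.servo_line(T(d,0,.23),v=.12); arm.pause(.2); st("pre")
print(arm.servo_line(T(d,0,.200),v=.03,stop_force=5)); st("over")
print(arm.servo_line(T(d,0,.188),v=.015,stop_force=5)); st("set")
E
```

```text
pre t 24.25 pos [0.5538 0.0338 0.231 ] rpy [179.9597  -0.1131  21.9985] gap mm 55.685305045054406 F [ 0.3466 -0.9436 -2.4807] grip 34.999358975328505
False
over t 25.4 pos [0.5535 0.0338 0.2002] rpy [179.9884  -0.0289  22.0017] gap mm 55.58344784266455 F [ 0.3113 -0.3005 -2.1043] grip 34.99938604887575
True
set t 25.9083 pos [0.5534 0.0338 0.1937] rpy [179.9944  -0.009   22.0027] gap mm 55.60261520502465 F [-0.1603  0.4249  4.2265] grip 35.000864560715854
```

The ring touched down at .1937, as expected, so it rests on the weight. Next: release, retreat and check.

```bash
python3 - <<'E'
from h import *
arm.command_gripper(.85); st("open")
q=arm.get_obs()["position"]; arm.servo_line([q[0],q[1],.30],v=.15)
arm.movep(T(-.10,0,.32),[180,0,YAW]); arm.pause(.5); st(); p,im=snap("z")
s=arm.get_image("scene")[:,:,::-1]
u=np.int32(project(p,[*AX,.12])[0]); a=im[max(0,u[1]-70):,:,::-1][:150,u[0]-90:u[0]+90]
cv2.imwrite("pics/fin.png",np.hstack([cv2.resize(a,(400,int(400/a.shape[1]*a.shape[0])))[:330],cv2.resize(s[240:361,230:377],(400,330))]))
print(u)
E
```

```text
open t 26.4417 pos [0.5525 0.0338 0.1925] rpy [-179.944     0.1612   22.0035] gap mm 77.35947383745895 F [-0.4903 -0.3352  0.2591] grip 0.0
 t 28.3 pos [ 0.4602 -0.0038  0.3197] rpy [-179.9876    0.0255   22.0166] gap mm 77.47158701884796 F [ 0.0056  0.6354 -0.2755] grip 0.0
[278  91]
```

View pics/fin.png

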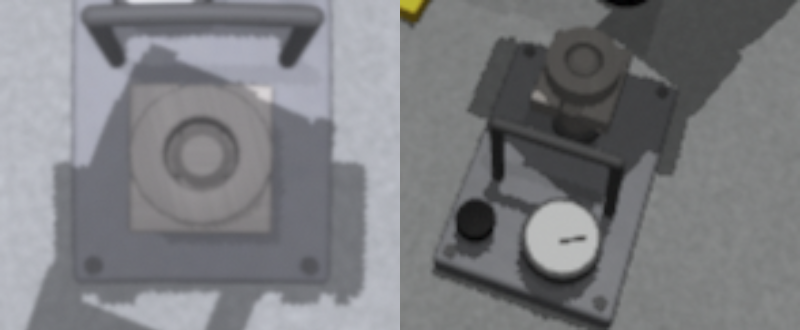

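The ring lies flat and concentric around the cap (200,155 in the left tile), on the weight, which is square and fully seated. The gripper is clear.

```bash
python3 -c "
from plant import arm
print(arm.job_done())"
```

```text
the job is handed in; nothing more can be done
None
```

The job is handed in at about 28 s on the robot's clock: the larger weight is home and flat on the platen under the cap, the taller ring rests flat on it around the cap, and I did not touch anything else.

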